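Unscrew the cap of the fastener jar in the file room

ROBOT

A 7-joint arm with a two-finger parallel gripper is mounted at the origin on the work surface. World frame = base frame: x ahead of the robot, y to its left, z up, the work surface at z = 0. Lengths are in m, angles in degrees, forces in N, time in s.
With the tool pointing down it reaches from about 0.425 to 1.025 m from the base axis. Payload 9.4 kg.
Tool frame: the origin (TCP) lies on the centre line of the jaws, within the pads' length; the fingertips stand finger_overhang ahead of it and the grasp point (between the pads) lies 11 mm behind it (finger_overhang is the distance from the TCP to the fingertips, in m); z points along the fingers, y is the line along which they close (so a half turn about z gives the same grasp; the last joint's range is limited). The gripper opens to 93 mm and grips with 3 to 60 N. Pads are 15 mm wide; open, the fingers measure 128 mm over their backs; the gripper's body (75 mm by 188 mm) begins 65 mm behind the grasp point.
Start: joints at [-80.598, 34.337, -0.143, 91.639, 0.103, 54.024, -4.572], TCP at [0.173, 0.704, 0.201] pointing down, gripper open.
Joint ranges: [-147.43, 147.43], [-19.82, 112.94], [-74.19, 73.91], [6.32, 146.72], [-59.91, 239.91], [6.04, 106.73], [-150.56, 150.56]. Speed limits (degrees/s): [127.2, 127.2, 172.46, 172.46, 180, 180, 180].

INTERFACE

Orientations are given as [roll, pitch, yaw] about the fixed x, y, z axes, in that order (R = Rz(yaw) Ry(pitch) Rx(roll)).
In Python, from rig import * gives the robot as it stands.
- The arm moves only by the shell command python3 -m handwheel 'ROWS' [FORCE]. ROWS is JSON, a list of rows, each a list of 5 numbers: the shift along the tool's x, y, z in cm, then the turn about the tool's z in rad, then the finger opening in cm, from 0 to 9.3. In form: [[x, y, z, yaw, gripper], ...]. A call has 1 to 5 rows; each row shifts and turns the commanded pose from where the row before left it, along the tool's axes as they then stand; what a row does not reach is not made up. A row lasts 1/12 s, in which the tool goes at most 41.7 mm and 7.16 degrees, less where a joint would pass 70% of its speed; a pose out of reach is approached as far as the arm can. A call with a gripper value outside its range is refused whole. The fingers move at their own pace and stop on an object; FORCE is the grip in N (left out, the last holds). Time passes only in rows, so rows that do not move let the fingers close. It gives the time, the measured TCP pose, the force and the opening at its end, in the units of the state.
- state(): the state, without advancing time (a new reading comes with each control period).
- grab_frame(name): name is "side" or "top"; returns the picture (384x512x3 uint8, blue, green, red); there is no depth.
- camera_params(name): a dict with "mtx" (3x3 intrinsics, pixels), "rvec" (rotation vector, rad) and "tvec" (3), from world to camera coordinates, as OpenCV has them. Camera axes: x right, y down, z forward; pixel columns grow to the right and rows downward; lengths in m; the calibration is good to about 2 mm. A picture is of the moment at which its call begins. camera_params takes no time and is no camera call.
- job_done(): hands the job in, once; it reports no verdict.
Trained networks look in the newest picture that a camera, given by its name, has taken for a name from the list of things; names that differ only in an ending like _2 or _b are one class to them, and where a whole thing is asked for, a point or a joint stands for the part that bears it (a point fixed in the world has none). Each returns a list of dicts, best first, with "confidence" (0 to 1); they miss things now and then, are a little off and sometimes report something else, mostly with a low value. They report only what shows in the picture. A call takes as long as a camera call. They do not tell look-alikes from the thing itself.
- boxes_of(camera, query): "location" ([x, y, z] in m, in the coordinates of the camera as it stood for that picture, good to about 4 mm: the middle of the surface that is visible of it).
The state is a dict: "t": time; "joint_positions": joint angles; "joint_velocities": joint speeds; "joint_torque": joint torques, N m; "tcp_pos": TCP position; "ee_rot": TCP orientation; "force": force on the tool from outside, world axes, zero at the start; "torque": the same for the moment, N m; "opening": opening from 0.0 (shut) to 1.0 (fully open).
Only numpy, scipy, OpenCV 4.12 (cv2) and the standard library are available. Lean on these libraries where they do the work, as an engineer would, in place of code of your own. Each camera call takes 0.05 s, during which the arm holds its last target. There are 200 camera calls.

TASK

Open the squat jar of brass paper fasteners on the filing desk: twist its screw cap anticlockwise, letting go and gripping again as needed, until it lifts free, then set the cap down, open side down, in the middle of the round cork mat and let go. Leave the taller, slimmer jar where it stands.

Things in the scene. Friction and masses are not known exactly. Their poses are not given: they have to be found in the camera images.
- cap_mid (a point): Centre (half-way up, on the axis) of the squat jar's aluminium screw cap: round, 60 mm across, 42 mm high, open below, 60 g, z up; grips at any yaw. Screwed on, its underside is 62 mm above the table. It turns easily anticlockwise from above (yaw grows), no spring-back, rising 20 mm per turn, and lifts free after about 145 degrees (two twists of 80; more does no harm).
- jar_mouth (a point): Centre of the squat glass jar's mouth, 100 mm above the table, z up, hidden under the cap at first. The jar (72 mm across up to 46 mm height, narrowing to 52 mm at 54 mm; brass fasteners inside) is clamped in a round dark steel holder, 92 mm across, screwed to the table: it cannot move or turn. The cap clears the neck when raised 45 mm from its screwed-on height.
- mat_top (a point): Centre of the upper face of the round cork mat, 110 mm across, 3 mm thick, glued to the table, z up.
- tall_jar_mid (a point): Centre (half-way up) of the taller, slimmer closed jar, 147 mm high over all, body 58 mm across, aluminium cap 44 mm across, standing loose in a like holder 92 mm across; to be left alone.
Mind the look-alikes: they are no part of the job. Of the things like the part that bears mat_top, leave any that is blue; of the rest the larger one is meant. Leave any turquoise look-alike of the part that bears cap_mid alone.

How it is judged (in metres and radians):
On the way:
1. the cap has been unscrewed and lifted clear above the jar's mouth (z of cap_mid in the frame of jar_mouth above 0.024 m and horizontal distance between cap_mid and jar_mouth below 0.05 m), for 0.02 s.
At the end, for the whole second after the job is handed in: The cap rests on the cork mat, open side down and level within 10 degrees, its axis within 25 mm of the mat's centre, released and staying there; the taller jar is within 20 mm of where it stood (horizontal distance between cap_mid and mat_top below 0.025 m and z of cap_mid in the frame of mat_top between 0.016 and 0.026 m and angle between cap_mid's own z axis and vertical below 0.17 rad and distance of tall_jar_mid from where it was at the start of the episode below 0.02 m); the robot touches nothing.
It fails at once if the taller jar is knocked or moved by more than 20 mm (distance of tall_jar_mid from where it was at the start of the episode above 0.02 m).
It also fails if it takes over 58 s, if anything falls off the work surface, if the arm or the gripper's body presses on something with over 40 N, if the wrist force passes 120 N, or if a joint passes its speed limit or range.

## Working session

There is one attempt and no reset: what is moved stays moved. The work goes in short steps, Python scripts to look and compute and a shell command to move; the robot and the scene stay as the last step left them, time stands still between calls to the robot, and variables do not carry over. Pictures are saved under pics/ and viewed, on a budget of 10 in all, crops included, one or two more only if the job needs it, and the job is handed in when it is done.

```bash
mkdir -p pics; cat > h.py <<'E'
from rig import *
import numpy as np, cv2
def w2p(c,P):
    k=camera_params(c); p,_=cv2.projectPoints(np.float64([P]),np.float64(k["rvec"]),np.float64(k["tvec"]),np.float64(k["mtx"]),None); return p.ravel()
def c2w(c,L):
    k=camera_params(c); R=cv2.Rodrigues(np.float64(k["rvec"]))[0]; return R.T@(np.float64(L)-np.ravel(k["tvec"]))
def p2w(c,uv,z):
    k=camera_params(c); R=cv2.Rodrigues(np.float64(k["rvec"]))[0]; C=-R.T@np.ravel(k["tvec"])
    d=R.T@np.linalg.inv(np.float64(k["mtx"]))@np.array([*uv,1.]); return C+d*(z-C[2])/d[2]
E
python3 - <<'E'
from h import *
a=grab_frame("top");b=grab_frame("side")
cv2.imwrite("pics/a.png",np.vstack([a,b])[:, :] if 0 else cv2.resize(np.hstack([a,b]),(800,300),interpolation=cv2.INTER_AREA)); cv2.imwrite("pics/top.png",a); cv2.imwrite("pics/side.png",b)
for c in("top","side"):
  for q in("cap_mid","mat_top","tall_jar_mid"):
    for r in boxes_of(c,q):
      P=c2w(c,r["location"]); print(c,q,round(r["confidence"],2),P.round(3),w2p(c,P).round())
s=state();print({k:s[k] for k in("t","tcp_pos","ee_rot","opening","force")}); import rig; print([n for n in dir(rig) if n[0]!='_'], globals().get("finger_overhang"))
E
```

```text
top cap_mid 0.91 [ 0.549 -0.011  0.105] [293. 183.]
top cap_mid 0.84 [0.579 0.129 0.038] [244. 171.]
top mat_top 0.85 [0.436 0.226 0.003] [203. 217.]
top mat_top 0.76 [0.571 0.254 0.005] [202. 170.]
top mat_top 0.72 [0.499 0.42  0.004] [141. 186.]
top tall_jar_mid 0.66 [ 0.495 -0.218  0.076] [366. 215.]
top tall_jar_mid 0.32 [ 0.529 -0.006  0.01 ] [288. 196.]
side cap_mid 0.97 [0.568 0.146 0.039] [219. 209.]
side cap_mid 0.81 [ 0.54  -0.002  0.098] [263. 163.]
side mat_top 0.81 [0.561 0.259 0.001] [191. 251.]
side mat_top 0.8 [0.432 0.227 0.003] [248. 264.]
side mat_top 0.72 [0.492 0.422 0.   ] [158. 321.]
side tall_jar_mid 0.9 [ 0.49  -0.209  0.059] [316. 149.]
{'t': 0.4, 'tcp_pos': array([0.17291536, 0.70400623, 0.20118699]), 'ee_rot': array([-1.79987960e+02,  4.48883037e-03,  1.66202159e+02]), 'opening': 1.00289558416531, 'force': array([-0.16150594, -0.08567909,  0.12173842])}
['PlanningError', 'boxes_of', 'camera_params', 'finger_overhang', 'grab_frame', 'job_done', 'state'] 0.008
```

View pics/top.png

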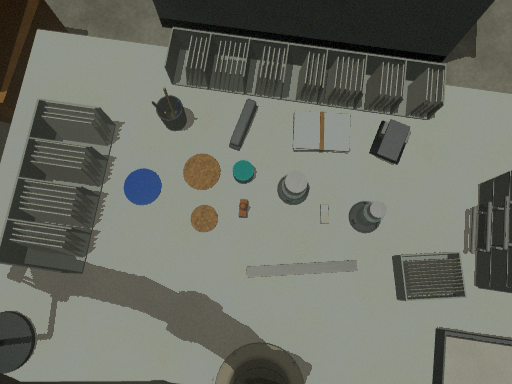

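View pics/side.png

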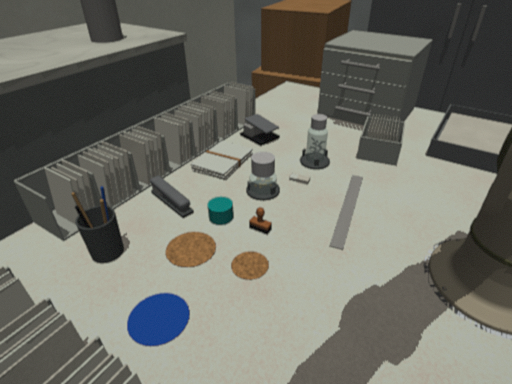

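The top view shows three mats: large cork (202,171), small cork (204,218) and blue (142,187). The large cork is the one meant, being the larger of the non-blue ones. There are two caps: aluminium on the squat jar (295,183) and loose turquoise (244,171), so the aluminium one. The tall jar is at (370,213). The side view agrees: cap (263,163), large mat (191,249), tall jar (316,140). I'll refine the positions and confirm in a crop.

```bash
python3 - <<'E'
from h import *
a=cv2.imread("pics/top.png"); b=cv2.imread("pics/side.png")
hsv=cv2.cvtColor(a,cv2.COLOR_BGR2HSV)
m=((hsv[...,0]<22)&(hsv[...,1]>80)).astype(np.uint8)
n,l,st,ce=cv2.connectedComponentsWithStats(m)
i=l[171,202]; print("mat",ce[i],st[i],p2w("top",ce[i],.003))
def circ(img,c,P,r,z,col):
    for t in np.linspace(0,2*np.pi,60):
        u=w2p(c,[P[0]+r*np.cos(t),P[1]+r*np.sin(t),z]); cv2.circle(img,tuple(np.int32(u*8)),2,col,-1,shift=3) if 0 else img.__setitem__((int(round(u[1])),int(round(u[0]))),col)
A=cv2.resize(a,None,fx=4,fy=4,interpolation=cv2.INTER_CUBIC)[560:900,660:1300]
B=cv2.resize(b,None,fx=4,fy=4,interpolation=cv2.INTER_CUBIC)[560:820,940:1580]
cv2.imwrite("pics/crop.png",np.vstack([A,B]))
for P in([.549,-.011,.104],[.54,-.005,.104],[.54,-.005,.062],[.54,-.005,0]): print(P,w2p("top",P),w2p("side",P))
E
```

```text
mat [201.32338787 171.29162656] [ 183  154   37   36 1039] [0.56791936 0.25504139 0.003     ]
[0.549, -0.011, 0.104] [293.3550148  183.02209459] [262.06314286 158.44695167]
[0.54, -0.005, 0.104] [290.70380654 185.94870831] [263.8089504  160.44736733]
[0.54, -0.005, 0.062] [289.49586363 189.10718844] [263.72828559 174.65110989]
[0.54, -0.005, 0] [287.85493458 193.39782316] [263.61691164 194.26222503]
```

View pics/crop.png

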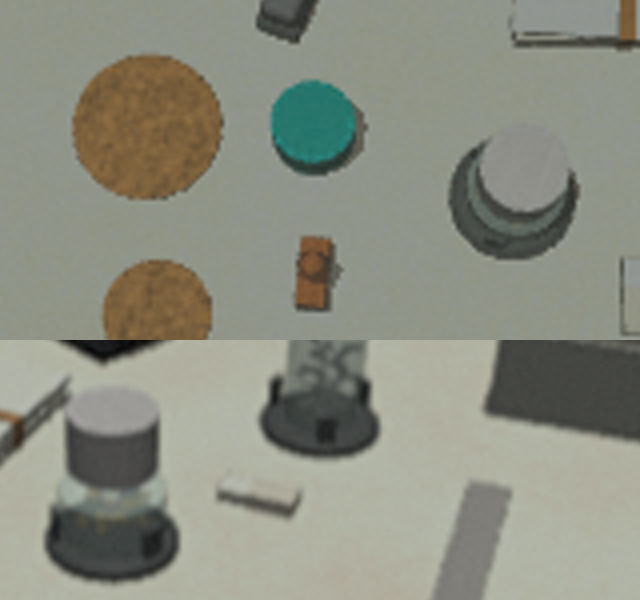

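The crop confirms it: the aluminium cap top is at top (296,182) and side (263,157.2), over fasteners in glass, and the big cork mat is centred at (201.5,171.5). I'll compute positions next.

```bash
python3 - <<'E'
from h import *
print(p2w("top",(296,182),.104),p2w("side",(263,157.2),.104),p2w("top",(293.3,188),.012))
print("mat side",p2w("side",(191,249),.003))
s=state(); R=cv2.Rodrigues(np.zeros(3))[0]
from scipy.spatial.transform import Rotation as Ro
R=Ro.from_euler('xyz',s["ee_rot"],degrees=True).as_matrix(); print(R.round(3))
T=np.array([.549,-.014,.185]); print((R.T@(T-s["tcp_pos"])*100).round(2))
E
```

```text
[ 0.55282182 -0.01766567  0.104     ] [ 0.55038292 -0.01756677  0.104     ] [ 0.55560627 -0.01793413  0.012     ]
mat side [0.5618285  0.25657036 0.003     ]
[[-0.971  0.238  0.   ]
 [ 0.238  0.971 -0.   ]
 [-0.    -0.    -1.   ]]
[-53.65 -60.76   1.64]
```

```bash
python3 -m handwheel '[[-1.5,-1.7,0,0,9.3],[-2.5,-2.8,0,0,9.3],[-2.5,-2.8,0,0,9.3],[-2.5,-2.8,0,0,9.3],[-2.5,-2.8,0,0,9.3]]' 20; python3 -c "
from rig import *;print(state()['joint_positions'])"
```

```text
t: 0.82
tcp_pos: [0.2543, 0.5498, 0.2013]
ee_rot: [180.0, 0.0, 166.2]
force: [1.5, -0.3, 0.7]
opening: 1.0
[-70.17618816  26.08629534  -0.52967774 107.79797279   0.33569355
  46.11143719   5.33918904]
```

```bash
R='x'; python3 -m handwheel '[[-2.5,-2.8,0,0,9.3],[-2.5,-2.8,0,0,9.3],[-2.5,-2.8,0,0,9.3],[-2.5,-2.8,0,0,9.3],[-2.5,-2.8,0,0,9.3]]'; python3 -m handwheel '[[-2.5,-2.8,0,0,9.3],[-2.5,-2.8,0,0,9.3],[-2.5,-2.8,0,0,9.3],[-2.5,-2.8,0,0,9.3],[-2.5,-2.8,0,0,9.3]]'; python3 -m handwheel '[[-2.5,-2.8,0,0,9.3],[-2.5,-2.8,0,0,9.3],[-2.5,-2.8,0,0,9.3],[-2,-2.2,0,0,9.3],[0,0,0,0,9.3]]'
```

```text
t: 1.23
tcp_pos: [0.3424, 0.384, 0.2016]
ee_rot: [180.0, 0.0, 166.2]
force: [1.1, 0.9, 0.4]
opening: 1.003
t: 1.65
tcp_pos: [0.4305, 0.2182, 0.2017]
ee_rot: [180.0, 0.0, 166.2]
force: [0.8, -0.0, -1.0]
opening: 1.003
t: 2.07
tcp_pos: [0.4995, 0.0883, 0.2017]
ee_rot: [-179.9, 0.1, 165.8]
force: [-0.2, -0.7, 0.3]
opening: 0.996
```

```bash
python3 -m handwheel '[[-2.2,-2.6,0,0,9.3],[-2.2,-2.6,0,0,9.3],[-2.0,-2.4,0,0,9.3],[-1.2,-1.4,0,0,9.3],[0,0,0,0.06,9.3]]'; for i in 1 2 3 4; do :; done; python3 -m handwheel '[[0,0,0,0.12,9.3],[0,0,0,0.12,9.3],[0,0,0,0.12,9.3],[0,0,0,0.12,9.3],[0,0,0,0.12,9.3]]'; python3 -m handwheel '[[0,0,0,0.12,9.3],[0,0,0,0.12,9.3],[0,0,0,0.12,9.3],[0,0,0,0.12,9.3],[0,0,0,0.12,9.3]]'; python3 -m handwheel '[[0,0,0,0.12,9.3],[0,0,0,0.12,9.3],[0,0,0,0.12,9.3],[0,0,0,0.12,9.3],[0,0,0,0.12,9.3]]';  python3 -m handwheel '[[0,0,0,0.12,9.3],[0,0,0,0.12,9.3],[0,0,0,0.12,9.3],[0,0,0,0.12,9.3],[0,0,0,0.12,9.3]]'; python3 -m handwheel '[[0,0,0,0.12,9.3],[0,0,0,0.06,9.3],[0,0,0,0,9.3],[0,0,0,0,9.3]]'
python3 - <<'E'
from h import *
print(state()["joint_positions"])
a=grab_frame("top");b=grab_frame("side")
A=cv2.resize(a[110:260,230:430],(640,480))[:300]; 
A=cv2.resize(a[130:230,230:430],(800,400));B=cv2.resize(b[110:210,190:350],(320,200))
cv2.imwrite("pics/b.png",np.vstack([A,np.hstack([B,np.zeros((200,480,3),np.uint8)])]))
E
```

```text
t: 2.48
tcp_pos: [0.5508, -0.0155, 0.2015]
ee_rot: [-179.9, 0.1, 162.5]
force: [-0.1, 0.8, -0.8]
opening: 0.998
t: 2.9
tcp_pos: [0.5492, -0.0108, 0.2015]
ee_rot: [180.0, -0.0, 128.1]
force: [-0.5, 0.2, 0.3]
opening: 0.997
t: 3.32
tcp_pos: [0.5492, -0.0106, 0.2015]
ee_rot: [180.0, -0.0, 93.7]
force: [-0.2, 0.3, -0.6]
opening: 0.998
t: 3.73
tcp_pos: [0.5492, -0.0106, 0.2015]
ee_rot: [180.0, -0.0, 59.3]
force: [0.3, 0.5, -0.9]
opening: 1.003
t: 4.15
tcp_pos: [0.5492, -0.0105, 0.2014]
ee_rot: [-180.0, -0.0, 25.0]
force: [0.8, -0.1, 0.1]
opening: 0.997
t: 4.48
tcp_pos: [0.5491, -0.0107, 0.2013]
ee_rot: [180.0, 0.0, 15.1]
force: [0.0, 0.3, -0.4]
opening: 0.999
[-37.52457001  29.00259906  48.39515672 116.7195448  -29.65422683
  47.09730741 -46.65493289]
```

View pics/b.png

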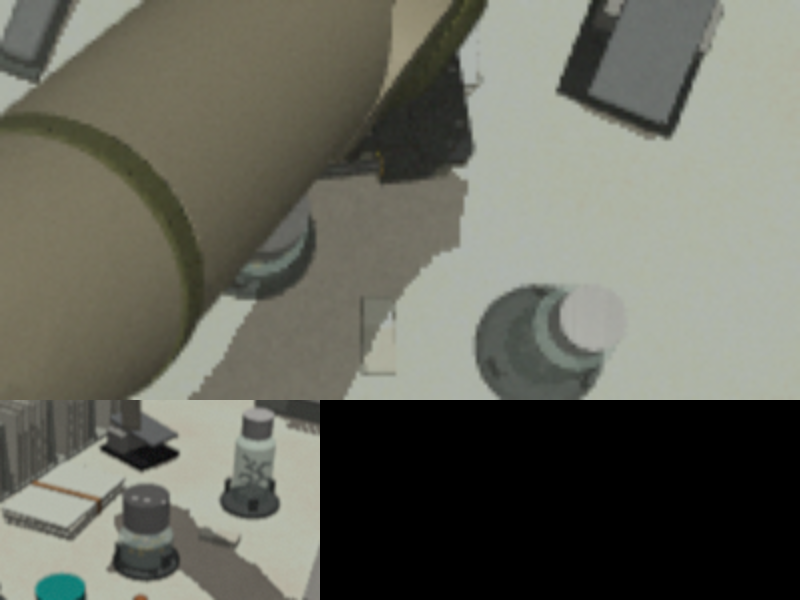

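The view shows the gripper above the squat jar, the tall jar untouched, and no obstruction. Descending.

```bash
python3 -m handwheel '[[0.1,0.75,2,0,9.3],[0,0,3,0,9.3],[0,0,2,0,9.3],[0,0,0,0,9.3]]'; python3 -m handwheel '[[0,0,2,0,9.3],[0,0,2,0,9.3],[0,0,1.7,0,9.3],[0,0,0,0,9.3],[0,0,0,0,9.3]]'
python3 - <<'E'
from h import *
b=grab_frame("side");print(state()["tcp_pos"],state()["joint_positions"])
cv2.imwrite("pics/c.png",cv2.resize(b[80:230,170:370],(800,600)))
E
```

```text
t: 4.92
tcp_pos: [0.5502, -0.0179, 0.1285]
ee_rot: [-179.9, 0.3, 15.0]
force: [-0.3, -0.3, 0.1]
opening: 0.998
t: 5.33
tcp_pos: [0.5522, -0.0185, 0.075]
ee_rot: [-180.0, 0.0, 15.0]
force: [-0.1, -0.5, 0.8]
opening: 1.001
[ 0.55266136 -0.01856066  0.07554023] [-27.64479153  37.98975705  36.14026848 121.91519649 -41.86161026
  32.97080358 -35.85961476]
```

View pics/c.png

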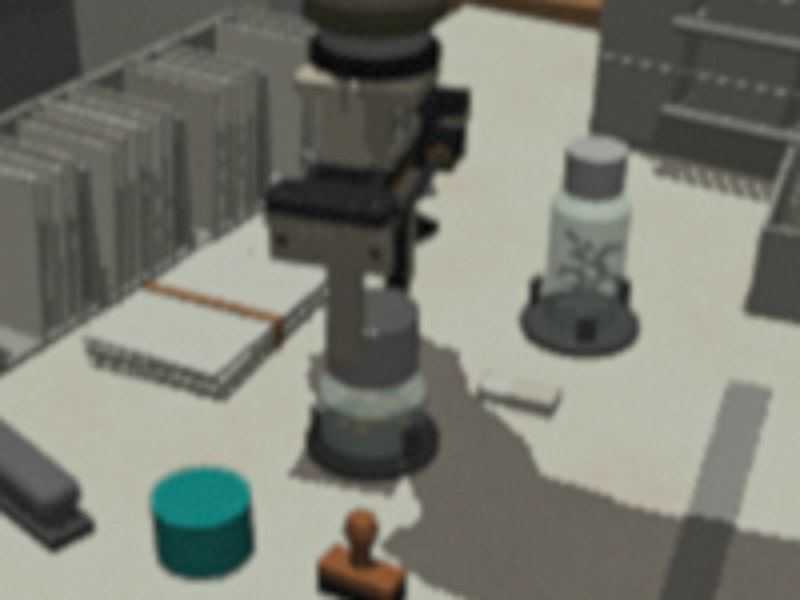

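The fingers straddle the cap: near finger (345,320), cap (390,340). Closing gently.

```bash
python3 -m handwheel '[[0,0,0,0,7],[0,0,0,0,6.5],[0,0,0,0,6],[0,0,0,0,5.5],[0,0,0,0,5]]' 10;python3 -m handwheel '[[0,0,0,0,5],[0,0,0,0,5],[0,0,0,0,5],[0,0,0,0,5],[0,0,0,0,5]]' 25
```

```text
t: 5.8
tcp_pos: [0.5523, -0.0181, 0.0747]
ee_rot: [180.0, -0.0, 15.0]
force: [0.1, -0.6, 1.2]
opening: 0.691
t: 6.22
tcp_pos: [0.5522, -0.0182, 0.0746]
ee_rot: [-180.0, -0.0, 14.9]
force: [-0.3, 1.6, 6.2]
opening: 0.645
```

```bash
python3 -m handwheel '[[0,0,-0.02,-0.06,5],[0,0,-0.04,-0.12,5],[0,0,-0.04,-0.12,5],[0,0,-0.04,-0.12,5],[0,0,-0.04,-0.12,5]]' 25;python3 -m handwheel '[[0,0,-0.04,-0.12,5],[0,0,-0.04,-0.12,5],[0,0,-0.04,-0.12,5],[0,0,-0.04,-0.12,5],[0,0,-0.04,-0.12,5]]'
```

```text
t: 6.63
tcp_pos: [0.552, -0.0183, 0.076]
ee_rot: [180.0, 0.0, 46.2]
force: [-0.1, -1.0, -1.2]
opening: 0.639
t: 7.05
tcp_pos: [0.5519, -0.0184, 0.078]
ee_rot: [-180.0, 0.0, 80.6]
force: [0.2, -0.6, -0.8]
opening: 0.644
```

```bash
python3 -m handwheel '[[0,0,-0.04,-0.12,5],[0,0,-0.04,-0.12,5],[0,0,-0.04,-0.12,5],[0,0,-0.04,-0.12,5],[0,0,-0.04,-0.12,5]]' 25;python3 -m handwheel '[[0,0,-0.04,-0.12,5],[0,0,-0.04,-0.12,5],[0,0,-0.04,-0.12,5],[0,0,-0.04,-0.12,5],[0,0,-0.04,-0.12,5]]';python3 -m handwheel '[[0,0,-0.04,-0.12,5],[0,0,-0.04,-0.12,5],[0,0,-0.04,-0.06,5],[0,0,0,0,5],[0,0,0,0,5]]'; python3 -c "
from rig import *;print(state()['joint_positions'])"
```

```text
t: 7.47
tcp_pos: [0.5523, -0.0186, 0.08]
ee_rot: [180.0, 0.0, 115.0]
force: [2.2, -1.2, -1.2]
opening: 0.64
t: 7.88
tcp_pos: [0.5526, -0.0186, 0.0821]
ee_rot: [180.0, 0.1, 149.3]
force: [1.2, -0.9, -1.3]
opening: 0.64
t: 8.3
tcp_pos: [0.5526, -0.0183, 0.0833]
ee_rot: [180.0, 0.0, 166.1]
force: [2.1, 0.2, -1.3]
opening: 0.642
[ 9.48539432e-02  3.21887133e+01 -5.83259510e+00  1.19902119e+02
  6.54856607e+00  2.81446487e+01  6.54327502e+01]
```

```bash
python3 -m handwheel '[[0,0,-0.1,0,5],[0,0,-0.1,0,5],[0,0,-0.1,0,5],[0,0,0,0,5]]'
```

```text
t: 8.63
tcp_pos: [0.5525, -0.0181, 0.0865]
ee_rot: [180.0, 0.0, 166.2]
force: [4.8, 1.0, -3.0]
opening: 0.64
```

```bash
python3 -m handwheel '[[0,0,-0.15,0,5],[0,0,-0.15,0,5],[0,0,-0.15,0,5],[0,0,-0.15,0,5],[0,0,0,0,5]]'
python3 - <<'E'
from h import *
b=grab_frame("side");print(state()["force"],state()["torque"])
cv2.imwrite("pics/d.png",cv2.resize(b[120:210,205:325],(800,600)))
E
```

```text
t: 9.05
tcp_pos: [0.5522, -0.0182, 0.0927]
ee_rot: [180.0, 0.0, 166.2]
force: [2.8, 0.9, -2.5]
opening: 0.641
[ 2.5410384   0.53454224 -1.66640679] [ 0.31107163 -0.77977684 -0.01019045]
```

View pics/d.png

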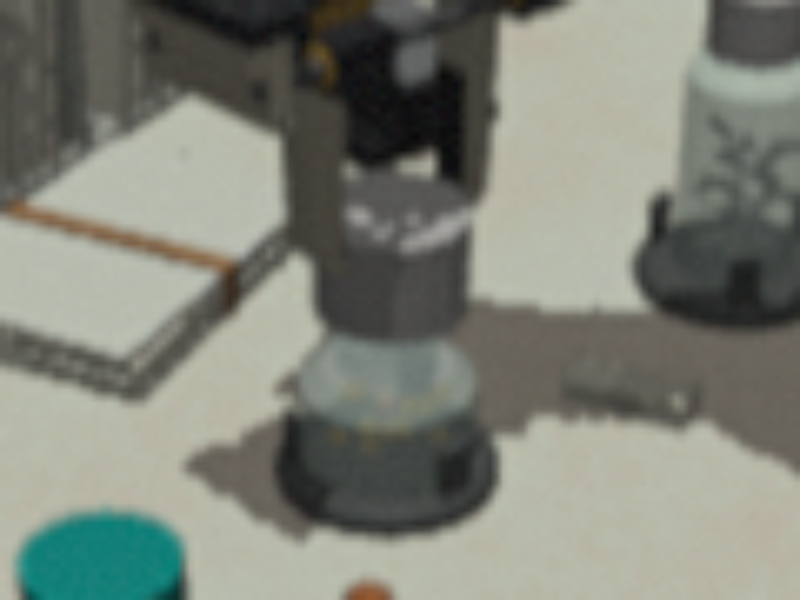

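```bash
python3 - <<'E'
from h import *
f=lambda P:((w2p("side",P)-[205,120])/0.15).round()
for s in(1,-1): print("tip",f([.552+s*.24*.035,-.018+s*.97*.035,.0847]))
for z in(.104,.112,.120,.122): print(z,"top",f([.552,-.018,z]),"bot",f([.552,-.018,z-.042]))
E
```

```text
tip [316. 323.]
tip [448. 259.]
0.104 top [384. 246.] bot [383. 340.]
0.112 top [384. 228.] bot [383. 323.]
0.12 top [384. 209.] bot [383. 305.]
0.122 top [384. 205.] bot [384. 301.]
```

The grip image is ambiguous on whether the cap followed. Its top is at about (405,195), which is about 18 mm up, but the finger tip seems high. Another 15 mm of lift will tell.

```bash
python3 -m handwheel '[[0,0,-0.3,0,5],[0,0,-0.3,0,5],[0,0,-0.3,0,5],[0,0,-0.3,0,5],[0,0,-0.3,0,5]]';python3 -m handwheel '[[0,0,0,0,5],[0,0,0,0,5]]'
python3 - <<'E'
from h import *
b=grab_frame("side");print(state()["force"],state()["torque"])
cv2.imwrite("pics/e.png",cv2.resize(b[110:200,205:325],(800,600),interpolation=cv2.INTER_CUBIC))
E
```

```text
t: 9.52
tcp_pos: [0.5508, -0.0186, 0.1075]
ee_rot: [-179.9, -0.1, 166.2]
force: [0.2, 0.4, -1.7]
opening: 0.639
t: 9.68
tcp_pos: [0.5516, -0.0185, 0.1075]
ee_rot: [-180.0, -0.0, 166.2]
force: [0.0, -0.6, -0.9]
opening: 0.643
[-0.25250835  0.21031484 -1.299114  ] [ 0.04140826 -0.02677126  0.01134479]
```

View pics/e.png

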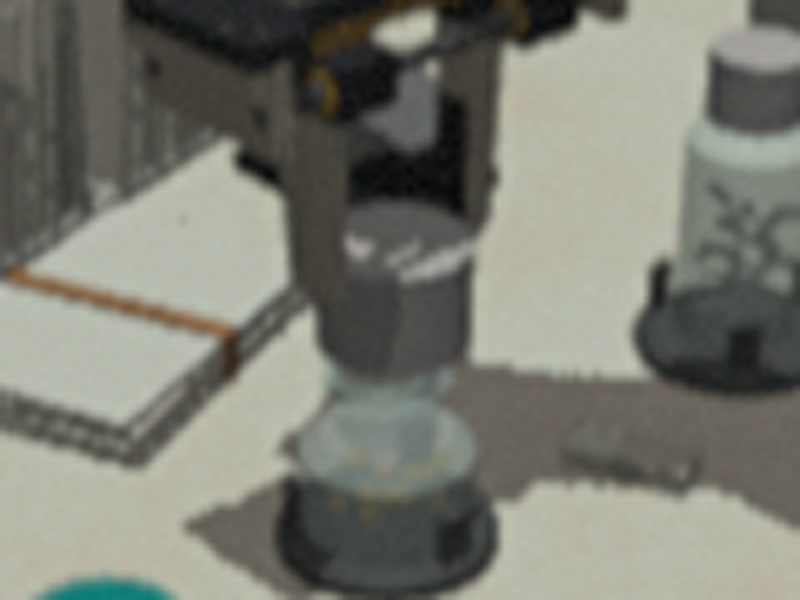

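The neck now shows under the cap (385,385) and the cap moved up with the fingers, so it is free. Lifting fully, then looking.

```bash
python3 -m handwheel '[[0,0,-0.5,0,5],[0,0,-1,0,5],[0,0,-1,0,5],[0,0,-1,0,5],[0,0,-1,0,5]]';python3 -m handwheel '[[0,0,-1,0,5],[0,0,-1,0,5],[0,0,-0.5,0,5],[0,0,0,0,5],[0,0,0,0,5]]'
python3 - <<'E'
from h import *
b=grab_frame("side");s=state();print(s["force"],s["torque"],s["tcp_pos"],s["joint_positions"])
from scipy.spatial.transform import Rotation as Ro
R=Ro.from_euler('xyz',s["ee_rot"],degrees=True).as_matrix()
print((R.T@(np.array([.566,.2555,s["tcp_pos"][2]])-s["tcp_pos"])*100).round(2))
for z in(.12,.14,.16,.18): print(z,(w2p("side",[s["tcp_pos"][0],s["tcp_pos"][1],z])-[205,80])/.15)
cv2.imwrite("pics/f.png",cv2.resize(b[80:170,205:325],(800,600),interpolation=cv2.INTER_CUBIC))
E
```

```text
t: 10.15
tcp_pos: [0.5523, -0.0183, 0.1538]
ee_rot: [180.0, 0.0, 166.2]
force: [0.6, -0.5, -1.2]
opening: 0.645
t: 10.57
tcp_pos: [0.5521, -0.0183, 0.1776]
ee_rot: [180.0, 0.0, 166.2]
force: [-0.5, 0.3, -1.6]
opening: 0.642
[-0.26972978  0.58056009 -0.75391739] [0.00264326 0.04133598 0.03060651] [ 0.55188739 -0.01830586  0.17716018] [  1.24968501  24.43990592  -7.2253389  115.54417614   4.61714318
  40.29205221  67.34241919]
[ 5.16 26.93 -0.  ]
0.12 [384.498252   475.65504571]
0.14 [384.66217584 428.13222417]
0.16 [384.83055356 379.31818591]
0.18 [385.00356919 329.15958174]
```

View pics/f.png

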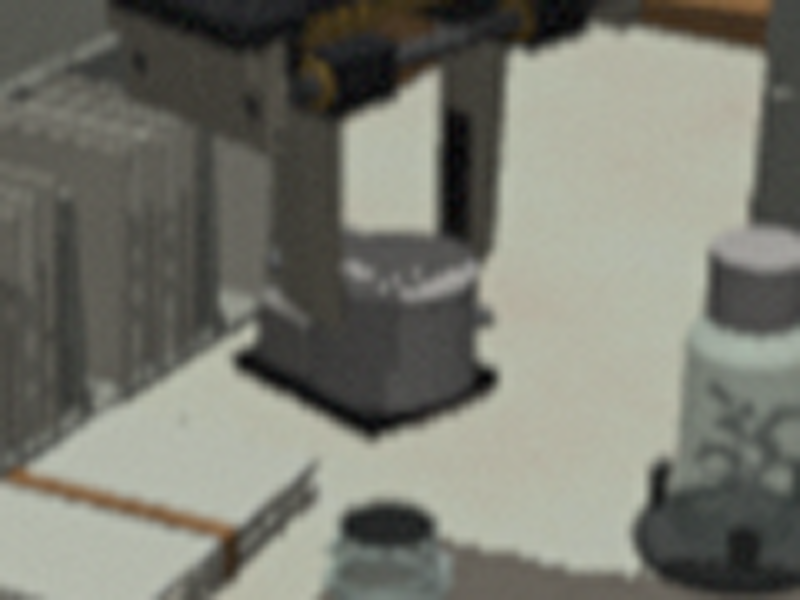

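Cap lifted clear: the open mouth is visible at (388,522) and the cap is level in the fingers. Its top is at z≈0.206, which matches no slip. Carrying it to the mat.

```bash
python3 -m handwheel '[[0.2,1.2,0,0,5],[0.4,2,0,0,5],[0.5,2.5,0,0,5],[0.5,2.5,0,0,5],[0.5,2.5,0,0,5]]' 25;python3 -m handwheel '[[0.5,2.5,0,0,5],[0.5,2.5,0,0,5],[0.5,2.5,0,0,5],[0.5,2.5,0,0,5],[0.5,2.5,0,0,5]]';python3 -m handwheel '[[0.4,2.2,0,0,5],[0.16,1.3,0,0,5],[0,0.2,0,0,5],[0,0,0,0,5],[0,0,0,0,5]]'
```

```text
t: 11.03
tcp_pos: [0.5567, 0.0927, 0.1767]
ee_rot: [-180.0, -0.1, 166.2]
force: [-0.8, -0.2, -1.4]
opening: 0.642
t: 11.45
tcp_pos: [0.5619, 0.2203, 0.1766]
ee_rot: [-180.0, -0.1, 166.2]
force: [0.2, -0.4, -1.4]
opening: 0.641
t: 11.87
tcp_pos: [0.566, 0.2538, 0.1769]
ee_rot: [-179.9, -0.0, 166.1]
force: [-0.8, -0.1, -1.1]
opening: 0.643
```

```bash
python3 -m handwheel '[[0,0.15,1.5,0,5],[0,0,3,0,5],[0,0,3,0,5],[0,0,2.5,0,5],[0,0,2,0,5]]' 25;python3 -m handwheel '[[0,0,1.5,0,5],[0,0,0.8,0,5],[0,0,0.3,0,5],[0,0,0.2,0,5],[0,0,0,0,5]]'
python3 - <<'E'
from h import *
b=grab_frame("side");s=state();print(s["force"],s["tcp_pos"])
cv2.imwrite("pics/g.png",cv2.resize(b[190:280,135:255],(800,600),interpolation=cv2.INTER_CUBIC))
E
```

```text
t: 12.28
tcp_pos: [0.5662, 0.2541, 0.0556]
ee_rot: [-179.9, -0.0, 166.1]
force: [-0.4, 0.8, -1.3]
opening: 0.639
t: 12.7
tcp_pos: [0.5669, 0.2563, 0.0299]
ee_rot: [180.0, 0.0, 166.2]
force: [-1.3, 0.2, 0.0]
opening: 0.639
[-0.39823173  0.69121558  0.06425922] [0.56704817 0.25651916 0.03018306]
```

View pics/g.png

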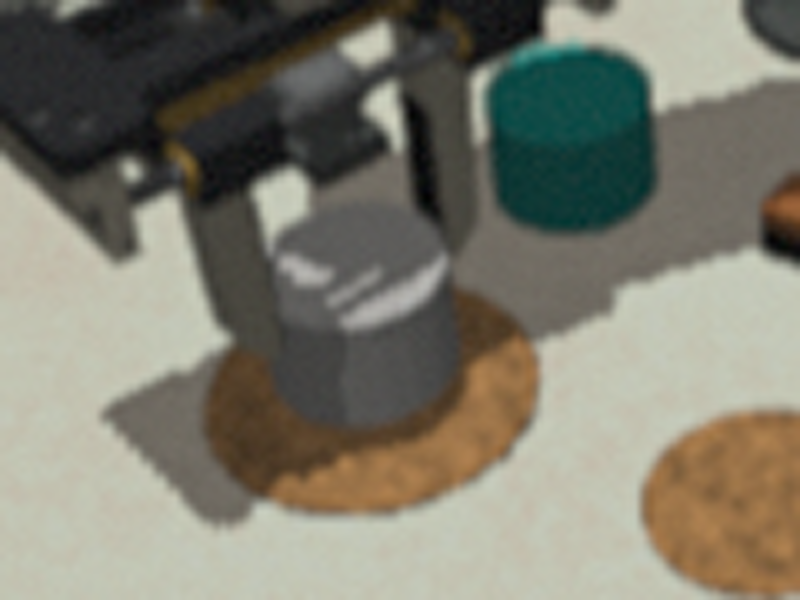

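The cap sits upright over the cork mat: cap base about (367,385), mat centre (372,400). The turquoise cap is clear of the finger. Creeping down to contact.

```bash
python3 -m handwheel '[[0,0,0.15,0,5],[0,0,0.15,0,5],[0,0,0.15,0,5],[0,0,0,0,5]]';python3 -m handwheel '[[0,0,0.15,0,5],[0,0,0.15,0,5],[0,0,0.15,0,5],[0,0,0,0,5]]'; python3 -m handwheel '[[0,0,0.15,0,5],[0,0,0.1,0,5],[0,0,0,0,5]]'
```

```text
t: 13.08
tcp_pos: [0.5665, 0.2568, 0.0249]
ee_rot: [180.0, 0.0, 166.2]
force: [-0.6, 0.3, -0.6]
opening: 0.642
t: 13.42
tcp_pos: [0.5663, 0.2567, 0.02]
ee_rot: [-180.0, -0.0, 166.2]
force: [0.4, -0.4, -0.9]
opening: 0.644
t: 13.67
tcp_pos: [0.5664, 0.2567, 0.0176]
ee_rot: [-180.0, -0.0, 166.2]
force: [-0.2, 1.3, -1.1]
opening: 0.642
```

```bash
python3 -m handwheel '[[0,0,0.1,0,5],[0,0,0,0,5]]';python3 -m handwheel '[[0,0,0.1,0,5],[0,0,0,0,5]]'; python3 -m handwheel '[[0,0,0.1,0,5],[0,0,0,0,5]]'
```

```text
t: 13.83
tcp_pos: [0.5664, 0.2567, 0.0167]
ee_rot: [-180.0, -0.0, 166.2]
force: [-0.3, 1.4, -0.7]
opening: 0.639
t: 14.0
tcp_pos: [0.5664, 0.2567, 0.0157]
ee_rot: [-180.0, -0.0, 166.2]
force: [0.2, 0.3, -0.8]
opening: 0.642
t: 14.17
tcp_pos: [0.5665, 0.2567, 0.0156]
ee_rot: [180.0, 0.0, 166.2]
force: [-2.0, -0.3, 7.9]
opening: 0.639
```

Contact (7.9 N up, at the expected height). Releasing slowly and withdrawing.

```bash
python3 -m handwheel '[[0,0,0,0,6.2],[0,0,0,0,6.6],[0,0,0,0,7.2],[0,0,0,0,8],[0,0,0,0,8]]' ;python3 -m handwheel '[[0,0,-0.5,0,8],[0,0,-1,0,8],[0,0,-2,0,8],[0,0,-3,0,8],[0,0,-3,0,8]]'; python3 -m handwheel '[[0,0,-3,0,8],[0,0,-2,0,8],[0,0,0,0,8],[0,0,0,0,8]]'
python3 - <<'E'
from h import *
a=grab_frame("top");b=grab_frame("side");s=state();print(s["force"],s["tcp_pos"])
for c in("side","top"):
  for q in("cap_mid","tall_jar_mid"):
    for r in boxes_of(c,q): print(c,q,round(r["confidence"],2),c2w(c,r["location"]).round(3))
for z in(.003,.045): print((w2p("side",[.5665,.2555,z])-[135,190])/.15)
cv2.imwrite("pics/i.png",cv2.resize(b[190:280,135:255],(800,600),interpolation=cv2.INTER_CUBIC))
E
```

```text
t: 14.58
tcp_pos: [0.5665, 0.2567, 0.0147]
ee_rot: [-180.0, -0.0, 166.2]
force: [1.0, 0.3, -0.1]
opening: 0.842
t: 15.0
tcp_pos: [0.566, 0.2565, 0.1111]
ee_rot: [-180.0, -0.1, 166.2]
force: [0.0, -0.6, -0.0]
opening: 0.862
t: 15.33
tcp_pos: [0.5671, 0.257, 0.1619]
ee_rot: [179.9, 0.1, 166.2]
force: [-0.2, -0.3, -0.8]
opening: 0.858
[-0.41678482  0.18092993  0.41733733] [0.56599734 0.25642668 0.15960663]
side cap_mid 0.92 [0.57  0.145 0.037]
side cap_mid 0.88 [0.552 0.264 0.046]
side tall_jar_mid 0.88 [ 0.491 -0.21   0.062]
top cap_mid 0.87 [0.583 0.126 0.039]
top tall_jar_mid 0.56 [ 0.492 -0.219  0.074]
[364.81276241 385.91288122]
[349.24399238 290.617878  ]
```

View pics/i.png

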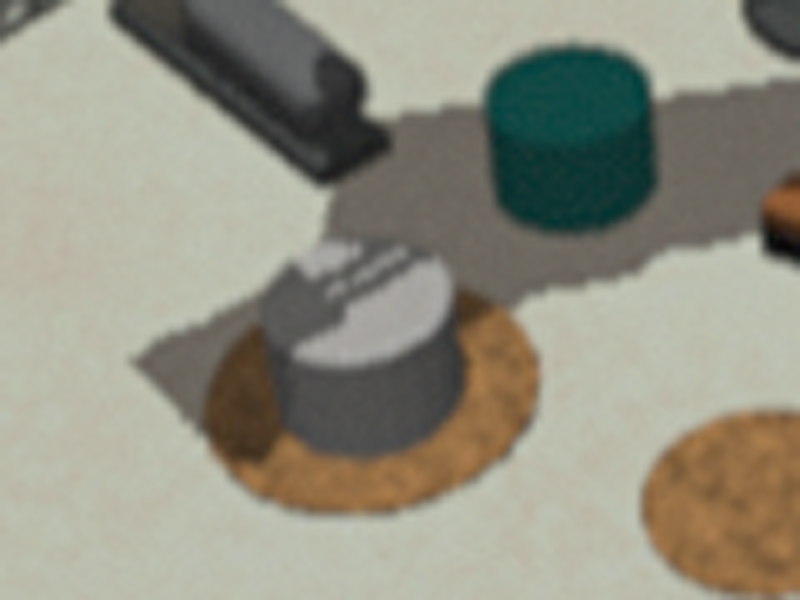

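The cap stands level and near the middle of the mat: base about (369,396), mat centre about (372,400). The gripper is clear. Handing in.

```bash
python3 -c "
from rig import *
print(job_done())"
```

```text
the job is handed in; nothing more can be done
None
```

I unscrewed the squat jar's cap and lifted it clear. It now stands open side down on the large cork mat, released. I handed the job in at about 15.5 s of robot time; no verdict is reported.

- **Unscrewing:** One grip and one twist of about 151° were enough, so I never had to regrip. On the first few millimetres of lift the wrist showed up to 3 N of pull, and a picture left it unclear whether the cap had followed. Later pictures showed it rising with the fingers and the jar mouth open below.
- **Placing:** The cap met the mat at the expected height with 7.9 N.
- **Last checks:** The final side picture shows the cap level and about 5 mm or less from the mat's centre. The network's side-camera reading put it 15–20 mm off, at (0.552, 0.264), but it reports the middle of the visible surface, which is biased towards the camera. From the top camera the network did not report the placed cap at all, so the side picture is the only good check.
- **Tall jar:** It reads within 4 mm of its first measurement, which is within measurement error. The gripper was about 15 cm above the table and touching nothing.

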